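Wedge the spring clip off the stand's pin

ROBOT

A 6-joint arm with a two-finger parallel gripper is mounted at the origin on the work surface. World frame = base frame: x ahead of the robot, y to its left, z up, the work surface at z = 0. Lengths are in mm, angles in rad, forces in N, time in s.
With the tool pointing down it reaches from about 350 to 875 mm from the base axis. Payload 4.2 kg.
Tool frame: the origin (TCP) lies midway between the tips of the shut fingers; the grasp point (between the pads) lies 19 mm behind it; x points along the fingers, y is the direction in which the jaws open and shut, and the axes are right-handed (so a half turn about x gives the same grasp; the last joint's range is limited). The gripper opens to 85 mm and grips with 20 to 120 N. Pads are 22 mm wide; open, the fingers measure 114 mm over their backs; the gripper's body (76 mm by 85 mm) begins 54 mm behind the grasp point. The pads swing forward as they close: fully open they stand 13 mm farther back than shut.
Start: joints at [-0.951, 0.385, 0.008, 0, -1.194, -0.259], TCP at [220.653, -584.732, 205.012] pointing down, gripper open.
Joint ranges: [-3.14, 3.14], [-1.21, 2.06], [-1.07, 1.41], [-3.16, 2.05], [-2.99, -0.16], [-3.1, 3.1]. Speed limits (rad/s): [2.79, 2.79, 3.14, 3.14, 3.14, 3.14].

INTERFACE

Orientations are given as a unit quaternion [x, y, z, w].
In Python, from bench import readout, imaging, arm gives the robot as it stands.
- The arm moves only by the tool arm_command, never from a script. Its argument "increments" is a list of rows, each a list of 3 entries, a list of its own where there are three numbers: the turn, a rotation vector about the world's x, y, z in degrees, then the shift along the world's x, y, z in mm, then the closure, from 0 (fully open) to 1 (shut). In form: [[[ax, ay, az], [tx, ty, tz], fingers], ...]. A call has exactly 5 rows; each row is the pose to reach, as a shift and turn from the pose measured when the call began; what a row does not reach only later rows make up. A row lasts 1/10 s, in which the tool goes at most 50 mm and 8.59 degrees, less where a joint would pass 70% of its speed; a pose out of reach is approached as far as the arm can. A call with a gripper value outside its range is refused whole. The fingers move at their own pace and stop on an object; the grip force is fixed at half the most. Time passes only in rows, so rows that repeat a pose let the fingers close, or fill a call up. It gives the time, the measured TCP pose, the force and the opening at its end, in the units of the state.
- readout.read_state(): the state, without advancing time (a new reading comes with each control period).
- imaging.get_image(name): name is "scene" or "top"; returns (picture, depth): 420x560x3 uint8, blue, green, red; 420x560 float32, mm along the optical axis (not along the pixel's ray), 0 where there is no reading.
- imaging.camera_info(name): a dict with "vfov" (degrees; the focal length in pixels is half the picture's height over the tangent of half this angle, whatever the lens; pixels are square), "cx", "cy" (the principal point, pixels), "eye" and "rotation" of the camera in the world. Camera axes: x right, y down, z forward; pixel columns grow to the right and rows downward; lengths in mm; the calibration is good to about 2 mm. A picture is of the moment at which its call begins. camera_info takes no time and is no camera call.
- arm.job_done(): hands the job in, once; it reports no verdict.
The state is a dict: "clock": time; "joints": joint angles; "joint_vel": joint speeds; "joint_efforts": joint torques, N m; "position": TCP position; "ee_rot": TCP orientation; "contact_force": force on the tool from outside, world axes, zero at the start; "wrist_torque": the same for the moment, N m; "gripper_width": finger opening in mm.
Only numpy, scipy, OpenCV 4.12 (cv2) and the standard library are available. Lean on these libraries where they do the work, as an engineer would, in place of code of your own. Each camera call takes 0.05 s, during which the arm holds its last target. There are 200 camera calls.

TASK

Take the steel wedge from the tool rack and push it down through the loop of the spring clip on the tall stone stand until the clip spreads and comes right off the pin; do not pull at the clip with the fingers, and let it lie where it ends up. Then hang the wedge back in the rack, upright by its cross bar.

Things in the scene. Friction and masses are not known exactly. Their poses are not given: they have to be found in the camera images.
- wedge_grip (a point): Handle centre of the steel wedge, the hung tool with a tapering blade (others: thin bar, round punch). Handle 22x22x52 mm; under it a cross bar 24(x)x90(y)x12, underside 38 below this point. Blade 18 wide(y), edge 153 below. Flat upright face at x=-18; the +x face slopes: 4 thick at the edge (x -18 to -14), to 36 (x=18) at 105 above the edge, then to the bar. z up when hung. 0.35 kg.
- clip_eye (a point): Eye centre of the loose clip (7 mm steel wire), flat on the tall stand, eye round the pin's neck (start: on the pin's axis, axes alike). Its legs run to +x, ending in a straight cross wire along y, inner side 44 mm from here; loop inside x 24 to 44, 47 wide. Towards -x the sprung legs pinch to a 6 mm gap at x=-7, then flare to x=-23. Pushed to +x (5 to 10 N) it spreads and is off after 13 mm.
- pin (a point): Pin axis at the plate top (125 mm above the table) of the tall fixed stand. Neck 12 mm thick, head 22 wide from 12 to 21 above the plate. z up, +x along the stand's notch. Stand x -60 to 110, y -45 to 45 mm. Notch y -20 to 20, from its back wall at x=24 on, open at the end and down to the table: a blade fits down between that wall and the clip's cross wire (x=44). The clip slides along the plate.
- rails (a point): Middle of the fixed tool rack, at the top of its two level rails (130 mm above the table). Rails run along x from -148 to 148 mm, each 12 wide, gap between them y -23 to 23. Three tools hang at x = -90, 0, 90 in any order, blades down in the gap, cross bars across the rails; the hung wedge's handle centre is 38 above this point and its +x (sloping face) points along the rails' +x at the start.

How it is judged (in metres and radians):
On the way, in this order (a step that is already met when the one before it is completed fails the run):
1. the wedge's edge has been pushed through the clip's loop, below the plate, with the clip still on the pin (z of wedge_grip in the frame of pin below 0.145 m and x of wedge_grip in the frame of pin between 0.032 and 0.064 m and y of wedge_grip in the frame of pin between -0.025 and 0.025 m and distance between clip_eye and pin below 0.01 m), for 0.05 s.
2. with the wedge still in its loop, the clip has come off the pin (the pin is out past its pinch, more than 12 mm from the eye) ((x of pin in the frame of clip_eye below -0.012 m or horizontal distance between clip_eye and pin above 0.06 m or z of clip_eye in the frame of pin below -0.03 m) and z of wedge_grip in the frame of pin below 0.155 m), for 0.05 s.
At the end, for the whole second after the job is handed in: The clip is off the pin (the pin is out past its pinch, more than 12 mm to the -x side of the eye, or the eye is over 60 mm away or has dropped over 30 mm below the plate); the wedge hangs in the rack between the rails, upright within 0.2 rad, its handle centre 28 to 48 mm above the rails' top ((x of pin in the frame of clip_eye below -0.012 m or horizontal distance between clip_eye and pin above 0.06 m or z of clip_eye in the frame of pin below -0.03 m) and z of wedge_grip in the frame of rails between 0.028 and 0.048 m and x of wedge_grip in the frame of rails between -0.15 and 0.15 m and y of wedge_grip in the frame of rails between -0.03 and 0.03 m and angle between wedge_grip's own z axis and vertical below 0.2 rad); the robot touches nothing.
It fails at once if the fingers press on the clip (contact force between the fingers and clip above 2 N).
It also fails if it takes over 54 s, if anything falls off the work surface, if the arm or the gripper's body presses on something with over 40 N, if the wrist force passes 120 N, or if a joint passes its speed limit or range.

## Working session

There is one attempt and no reset: what is moved stays moved. The work goes in short steps, Python scripts to look and compute and a tool call to move; the robot and the scene stay as the last step left them, time stands still between calls to the robot, and variables do not carry over. Pictures are saved under pics/ and viewed, about 8 in all and at most 12, crops included, and the job is handed in when it is done.

Besides the shell and the picture viewer there is one more tool, called as a command line: name --argument value ..., lists and objects as JSON in quotes. arm_command: Moves the arm, as the interface text tells. Its arguments: {"type":"object","properties":{"increments":{"type":"array","items":{"type":"array"}}},"required":["increments"]}

```bash
mkdir -p pics; cat > h.py <<'E'
import numpy as np,cv2
from bench import readout,imaging,arm
def cam(n):
    i=imaging.camera_info(n); f=210/np.tan(np.radians(i['vfov'])/2); return i,f
def grab(n,name=None):
    im,d=imaging.get_image(n); 
    np.save(f'{n}_d.npy',d); cv2.imwrite(f'{n}_last.png',im)
    if name: cv2.imwrite('pics/'+name,im)
    return im,d
def p3(n,u,v,d):
    i,f=cam(n); c=np.array([(u-i['cx'])/f*d,(v-i['cy'])/f*d,d]); return np.array(i['eye'])+np.array(i['rotation'])@c
def cloud(n,d):
    i,f=cam(n); v,u=np.mgrid[:420,:560]; c=np.stack([(u-i['cx'])/f*d,(v-i['cy'])/f*d,d],-1)
    return c@np.array(i['rotation']).T+np.array(i['eye'])
E
python3 - <<'E'
from h import *
a,_=grab('scene','s0.png');b,_=grab('top','t0.png')
for n in('scene','top'):print(imaging.camera_info(n))
print(readout.read_state())
E
```

```text
{'vfov': 52.00845708732474, 'cx': 274.35141775949023, 'cy': 201.42830991131157, 'eye': array([1019.33870815, -341.34716442,  742.94652169]), 'rotation': array([ 0.81516839,  0.40717235, -0.19452659, -0.3631399 ])}
{'vfov': 49.438761413047565, 'cx': 271.92710231454004, 'cy': 214.17380986001046, 'eye': array([376.16337231, -17.34218169, 887.27473861]), 'rotation': array([ 0.71718258, -0.68596842,  0.08283021, -0.09075033])}
{'clock': 0.1, 'joints': array([-9.51371560e-01,  3.85474904e-01,  6.76106703e-03, -4.39189572e-04,
       -1.19399329e+00, -2.58607347e-01]), 'joint_vel': array([-0.00018125, -0.00134977,  0.00256036,  0.00189529, -0.00088553,
        0.00186278]), 'joint_efforts': array([-5.08211269e-04, -3.93319273e+01,  1.88928580e+01,  4.19790164e+00,
       -2.58583525e-03,  4.83970283e-06]), 'position': array([ 220.46656988, -584.21229661,  204.03271136]), 'ee_rot': array([-0.12614809,  0.6957972 ,  0.1274938 ,  0.69548418]), 'contact_force': array([-0.10065055,  0.37258552, -0.3395177 ]), 'wrist_torque': array([0.03239642, 0.03900134, 0.01943935]), 'gripper_width': 85.39007826544687}
```

View pics/s0.png

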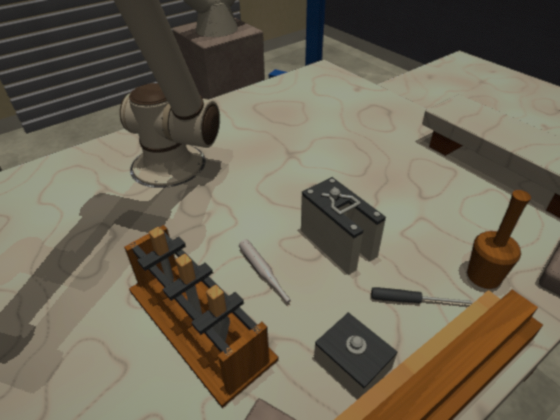

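View pics/t0.png

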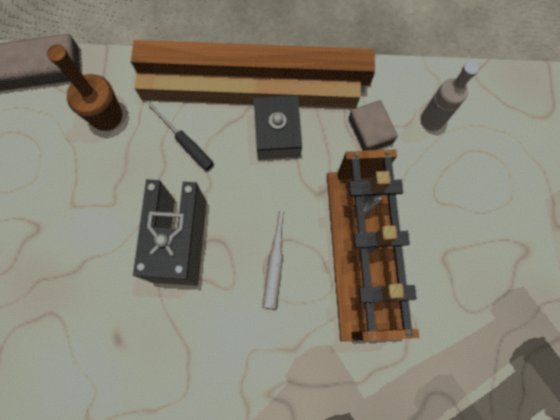

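```bash
sed -i "s/i=imaging.camera_info(n); f=/i=dict(imaging.camera_info(n)); i['rotation']=Rotation.from_quat(i['rotation']).as_matrix(); f=/; 1i from scipy.spatial.transform import Rotation" h.py
python3 - <<'E'
from h import *
s=cv2.imread('scene_last.png');t=cv2.imread('top_last.png')
A=cv2.resize(s[220:400,115:285],None,fx=2.35,fy=2.35,interpolation=2)
B=cv2.resize(t[145:345,320:425],None,fx=3,fy=3,interpolation=2)
h=600;c=np.zeros((600,800,3),np.uint8);c[:423,:A.shape[1]]=A;c[:600,A.shape[1]:A.shape[1]+315]=B
cv2.imwrite('pics/crop1.png',cv2.convertScaleAbs(c,alpha=1.8))
d=np.load('top_d.npy')
P=cloud('top',d)
for u,v in [(162,239),(278,119),(383,178),(390,233),(396,291),(345,300),(358,165),(378,250),(100,350)]:print(u,v,P[v,u].round(1))
S=cloud('scene',np.load('scene_d.npy'))
for u,v in [(339,194),(158,240),(186,264),(216,296),(300,150)]:print(u,v,S[v,u].round(1))
E
```

```text
162 239 [511.8 175.1 146.3]
278 119 [768.4  -6.7  79.1]
383 178 [ 616.8 -179.6  195.6]
390 233 [ 528.3 -189.8  193.1]
396 291 [ 439.3 -196.6  195.3]
345 300 [ 434.9 -147.6   12.9]
358 165 [ 662.7 -152.   127.6]
378 250 [ 532.6 -210.2   15.5]
100 350 [ 3.231e+02  3.071e+02 -1.000e-01]
339 194 [524.5 180.1 138.6]
158 240 [ 452.5 -201.   179.4]
186 264 [ 543.3 -189.9  189.8]
216 296 [ 630.6 -183.   190.1]
300 150 [185.  349.6  -3.1]
```

View pics/crop1.png

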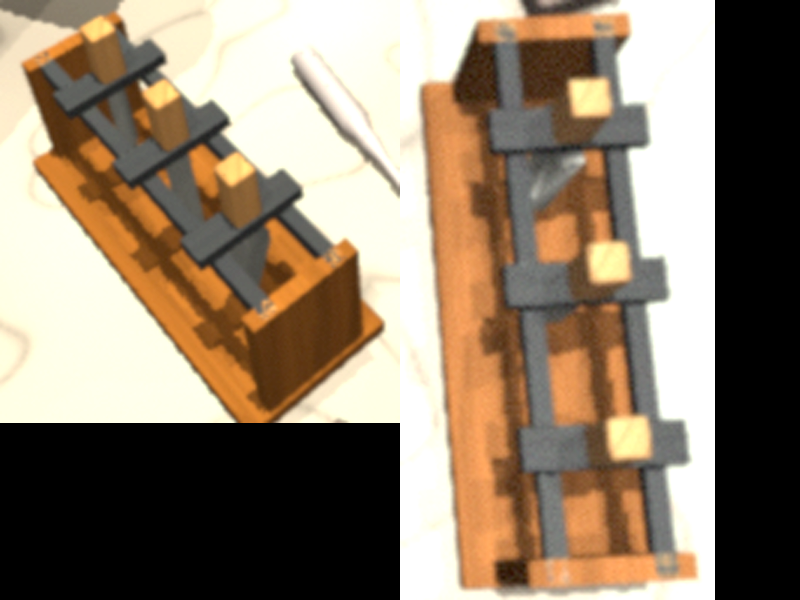

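```bash
python3 - <<'E'
from h import *
s=cv2.imread('scene_last.png');t=cv2.imread('top_last.png')
A=cv2.resize(s[225:345,130:260],None,fx=4.6,fy=4.6,interpolation=2)[:600,:598]
B=cv2.resize(t[175:315,350:390],None,fx=4,fy=4,interpolation=2)
c=np.zeros((600,800,3),np.uint8);c[:A.shape[0],:A.shape[1]]=A;c[:B.shape[0],600:600+B.shape[1]]=B
c=(255*(c/255.)**.55).astype(np.uint8);cv2.imwrite('pics/crop2.png',c)
P=cloud('top',np.load('top_d.npy'))
# handle tops & bars fits
z=P[...,2]
m=((z>185)&(z<205)&(P[...,1]<-120)&(P[...,0]>380)&(P[...,0]<680)).astype(np.uint8)
n,l,st,ce=cv2.connectedComponentsWithStats(m)
for k in range(1,n):
  if st[k,4]>20: q=P[l==k];print('handle',q.mean(0).round(1),(q.max(0)-q.min(0)).round(0),st[k,4])
m=((z>134)&(z<150)&(P[...,1]<-120)&(P[...,0]>380)&(P[...,0]<680)).astype(np.uint8)
n,l,st,ce=cv2.connectedComponentsWithStats(m)
for k in range(1,n):
  if st[k,4]>40: print('bar',cv2.minAreaRect(P[l==k][:,:2].astype(np.float32)),P[l==k][:,2].mean())
m=(z>118)&(z<132)&(P[...,1]>100)&(P[...,0]<650)
print('stand',cv2.minAreaRect(P[m][:,:2].astype(np.float32)),m.sum(),np.median(z[m]))
m=(z>139)&(z<152)&(P[...,1]>100)&(P[...,0]<650)
print('head',np.median(P[m],0),m.sum())
S=cloud('scene',np.load('scene_d.npy'));z=S[...,2]
m=(z>118)&(z<132)&(S[...,1]>100)&(S[...,0]<650)&(S[...,0]>400)&(S[...,1]<260)
print('stand s',cv2.minAreaRect(S[m][:,:2].astype(np.float32)),m.sum(),np.median(z[m]))
E
```

```text
handle [ 617.3 -178.8  192.7] [23. 23. 12.] 199
handle [ 528.4 -187.1  192.7] [22. 23. 11.] 216
handle [ 439.5 -195.4  193.1] [21. 23. 11.] 228
bar ((618.952880859375, -179.3965301513672), (25.41050910949707, 90.10041046142578), 5.549540996551514) 141.42756337157996
bar ((529.5376586914062, -188.0823211669922), (24.65023422241211, 90.44344329833984), 5.35798978805542) 141.53059319713643
bar ((439.92901611328125, -196.32545471191406), (24.182876586914062, 90.16107177734375), 5.424734115600586) 141.6945489976924
stand ((535.7459716796875, 178.4838409423828), (91.3741683959961, 170.09730529785156), 88.88399505615234) 3958 124.8644043256379
head [510.20912159 177.73102866 144.42240748] 134
stand s ((538.697265625, 176.94528198242188), (92.52265167236328, 172.29696655273438), 88.7394790649414) 1855 123.61196373989821
```

View pics/crop2.png

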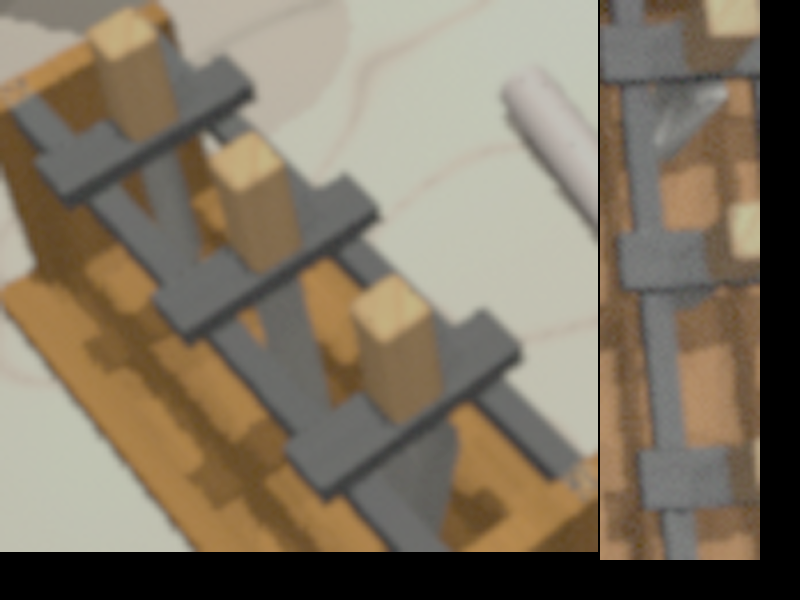

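```bash
python3 - <<'E'
from h import *
R=np.array([np.cos(np.radians(5.4)),np.sin(np.radians(5.4))]);N=np.array([-R[1],R[0]]);c=np.array([529.5,-188])
for n in('scene','top'):
  P=cloud(n,np.load(n+'_d.npy'));q=P.reshape(-1,3);x=(q[:,:2]-c)@R;y=(q[:,:2]-c)@N;z=q[:,2]
  for z0 in range(30,125,12):
    m=(abs(y)<17)&(abs(x)<125)&(z>=z0)&(z<z0+12)
    print(n,z0,[(X,(m&(abs(x-X)<28)).sum(),(x[m&(abs(x-X)<28)]-X).min().round() if (m&(abs(x-X)<28)).any() else 0,(x[m&(abs(x-X)<28)]-X).max().round() if (m&(abs(x-X)<28)).any() else 0, ) for X in(-90,0,90)])
E
```

```text
scene 30 [(-90, np.int64(0), 0, 0), (0, np.int64(11), np.float64(6.0), np.float64(8.0)), (90, np.int64(4), np.float64(-5.0), np.float64(-2.0))]
scene 42 [(-90, np.int64(3), np.float64(8.0), np.float64(9.0)), (0, np.int64(15), np.float64(6.0), np.float64(8.0)), (90, np.int64(7), np.float64(-2.0), np.float64(1.0))]
scene 54 [(-90, np.int64(17), np.float64(7.0), np.float64(12.0)), (0, np.int64(24), np.float64(6.0), np.float64(9.0)), (90, np.int64(13), np.float64(2.0), np.float64(5.0))]
scene 66 [(-90, np.int64(28), np.float64(1.0), np.float64(12.0)), (0, np.int64(32), np.float64(5.0), np.float64(9.0)), (90, np.int64(12), np.float64(6.0), np.float64(9.0))]
scene 78 [(-90, np.int64(30), np.float64(3.0), np.float64(12.0)), (0, np.int64(40), np.float64(-1.0), np.float64(9.0)), (90, np.int64(39), np.float64(-12.0), np.float64(13.0))]
scene 90 [(-90, np.int64(37), np.float64(2.0), np.float64(12.0)), (0, np.int64(47), np.float64(-1.0), np.float64(9.0)), (90, np.int64(34), np.float64(-5.0), np.float64(16.0))]
scene 102 [(-90, np.int64(36), np.float64(-1.0), np.float64(12.0)), (0, np.int64(44), 
[... 639 characters left out ...]
4.0)), (90, np.int64(15), np.float64(-19.0), np.float64(-17.0))]
top 66 [(-90, np.int64(0), 0, 0), (0, np.int64(13), np.float64(-5.0), np.float64(-2.0)), (90, np.int64(32), np.float64(-18.0), np.float64(4.0))]
top 78 [(-90, np.int64(0), 0, 0), (0, np.int64(3), np.float64(-4.0), np.float64(-4.0)), (90, np.int64(31), np.float64(-19.0), np.float64(2.0))]
top 90 [(-90, np.int64(0), 0, 0), (0, np.int64(0), 0, 0), (90, np.int64(28), np.float64(-19.0), np.float64(-1.0))]
top 102 [(-90, np.int64(0), 0, 0), (0, np.int64(0), 0, 0), (90, np.int64(32), np.float64(-19.0), np.float64(-6.0))]
top 114 [(-90, np.int64(0), 0, 0), (0, np.int64(0), 0, 0), (90, np.int64(25), np.float64(-19.0), np.float64(-8.0))]
```

```bash
python3 - <<'E'
from h import *
s=readout.read_state();M=Rotation.from_quat(s['ee_rot']).as_matrix();print(M.round(3));
y=M[:,1];print('jaw yaw',np.degrees(np.arctan2(y[1],y[0])),s['joints'])
t=Rotation.from_matrix(M)
for yaw in(5.4,95.4,-84.6,-174.6):
  a=np.radians(yaw);Y=np.array([np.cos(a),np.sin(a),0]);X=np.array([0,0,-1.]);G=np.stack([X,Y,np.cross(X,Y)],1)
  print(yaw,(Rotation.from_matrix(G)*t.inv()).as_rotvec(degrees=True).round(2))
E
```

```text
[[-0.001 -0.353  0.936]
 [ 0.002  0.936  0.353]
 [-1.     0.002 -0.   ]]
jaw yaw 110.66402870164117 [-9.51371560e-01  3.85474904e-01  6.76106703e-03 -4.39189572e-04
 -1.19399329e+00 -2.58607347e-01]
5.4 [-1.1000e-01  6.0000e-02 -1.0526e+02]
95.4 [ -0.11  -0.03 -15.26]
-84.6 [ 4.0000e-02 -1.6000e-01  1.6474e+02]
-174.6 [-6.000e-02 -1.100e-01  7.474e+01]
```

arm_command --increments '[[[0,0,7],[20,20,30],0],[[0,0,15],[52,52,50],0],[[0,0,23],[86,86,50],0],[[0,0,31],[120,120,50],0],[[0,0,39],[154,154,50],0]]'

```text
clock: 0.6
position: [375.3, -428.6, 253.8]
ee_rot: [-0.353, 0.613, 0.354, 0.612]
contact_force: [1.6, 0.3, 0.2]
gripper_width: 85.4
```

arm_command --increments '[[[0,0,8],[34,34,0],0],[[0,0,16],[68,68,0],0],[[0,0,24],[102,102,0],0],[[0,0,32],[136,136,0],0],[[0,0,36],[170,170,0],0]]'

```text
clock: 1.1
position: [546.2, -256.8, 253.5]
ee_rot: [-0.525, 0.473, 0.527, 0.472]
contact_force: [0.8, -1.3, 0.4]
gripper_width: 85.3
```

```bash
cat >> h.py <<'E'
def go(x,y,z,yaw):
    s=readout.read_state();t=Rotation.from_quat(s['ee_rot']);a=np.radians(yaw)
    Y=np.array([np.cos(a),np.sin(a),0]);X=np.array([0,0,-1.]);G=np.stack([X,Y,np.cross(X,Y)],1)
    print('t',s['clock'],'pos',s['position'].round(1),'turn',(Rotation.from_matrix(G)*t.inv()).as_rotvec(degrees=True).round(2),'shift',(np.array([x,y,z])-s['position']).round(1),'F',s['contact_force'].round(1),'w',round(s['gripper_width'],1),'j',s['joints'].round(2))
E
python3 -c "
from h import *
go(618.3,-179.1,230,-174.6)"
```

```text
t 1.1 pos [ 546.2 -256.8  253.5] turn [-0.02 -0.17 -0.81] shift [ 72.1  77.7 -23.5] F [ 0.8 -1.3  0.4] w 85.3 j [-0.17  0.32  0.03  0.   -1.29  0.28]
```

arm_command --increments '[[[0,0,-0.8],[30,32,0],0],[[0,0,-0.8],[60,65,0],0],[[0,0,-0.8],[72.1,77.7,0],0],[[0,0,-0.8],[72.1,77.7,-20],0],[[0,0,-0.8],[72.1,77.7,-24],0]]'

```text
clock: 1.6
position: [617.0, -178.2, 226.5]
ee_rot: [-0.52, 0.477, 0.526, 0.474]
contact_force: [-1.2, 0.8, -1.2]
gripper_width: 85.0
```

```bash
python3 -c "
from h import *
go(618.3,-179.1,150,-174.6)
grab('scene');a=cv2.imread('scene_last.png')
A=cv2.resize(a[180:400,110:330],None,fx=2.7,fy=2.7,interpolation=2);cv2.imwrite('pics/s1.png',A)"
```

```text
t 1.6 pos [ 617.  -178.2  226.5] turn [-0.1  -0.49 -0.03] shift [  1.3  -0.9 -76.5] F [-1.2  0.8 -1.2] w 85.0 j [-0.03  0.41  0.1  -0.   -1.27  0.13]
```

View pics/s1.png

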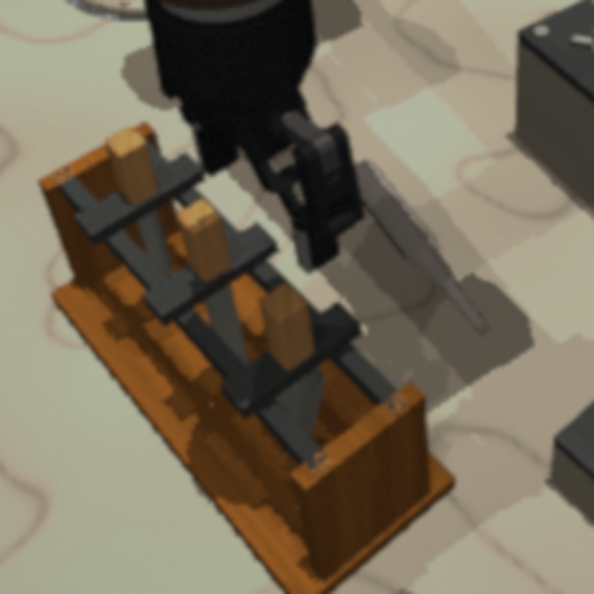

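```bash
python3 - <<'E'
from h import *
i,f=cam('scene')
for p in [(617,-178,226),(617,-178,239),(617,-178,194),(659,-174,239),(575,-182,239)]:
  c=i['rotation'].T@(np.array(p)-i['eye']);u=f*c[0]/c[2]+i['cx'];v=f*c[1]/c[2]+i['cy'];print(p,((u-110)*2.7).round(),((v-180)*2.7).round())
P=cloud('scene',np.load('scene_d.npy'))
for u,v in[(320,255),(318,235),(215,160),(222,130),(288,295),(205,210)]: print(u,v,P[int(180+v/2.7),int(110+u/2.7)].round())
E
```

```text
(617, -178, 226) 275.0 255.0
(617, -178, 239) 272.0 240.0
(617, -178, 194) 281.0 290.0
(659, -174, 239) 317.0 285.0
(575, -182, 239) 230.0 198.0
320 255 [ 674. -178.  283.]
318 235 [ 689. -185.  316.]
215 160 [ 576. -187.  276.]
222 130 [ 607. -190.  325.]
288 295 [ 621. -177.  193.]
205 210 [ 531. -185.  193.]
```

```bash
python3 - <<'E'
from h import *
for n in('scene','top'):
  if n=='top': grab('top')
  P=cloud(n,np.load(n+'_d.npy'));d=np.load(n+'_d.npy')
  m=(d>0)&(abs(P[...,0]-617)<70)&(abs(P[...,1]+178)<50)&(P[...,2]>205)
  q=P[m];
  for z0 in range(205,300,10):
    w=q[(q[:,2]>=z0)&(q[:,2]<z0+10)]
    if len(w): print(n,z0,len(w),w.min(0).round(),w.max(0).round())
E
```

```text
scene 265 98 [ 571. -194.  265.] [ 674. -167.  275.]
scene 275 135 [ 573. -194.  275.] [ 676. -166.  285.]
scene 285 121 [ 572. -194.  285.] [ 676. -166.  295.]
scene 295 83 [ 571. -195.  295.] [ 676. -179.  305.]
top 265 28 [ 561. -176.  267.] [ 663. -162.  275.]
top 275 47 [ 559. -180.  275.] [ 671. -162.  285.]
top 285 41 [ 559. -178.  285.] [ 662. -162.  295.]
top 295 15 [ 559. -177.  295.] [ 662. -162.  305.]
```

arm_command --increments '[[[0,-0.5,0],[1,-0.9,4],0.74],[[0,-0.5,0],[1,-0.9,4],0.74],[[0,-0.5,0],[1,-0.9,4],0.74],[[0,-0.5,0],[1,-0.9,4],0.74],[[0,-0.5,0],[1,-0.9,4],0.74]]'

```text
clock: 2.2
position: [618.2, -180.5, 232.6]
ee_rot: [0.524, -0.475, -0.522, -0.477]
contact_force: [-0.4, -0.1, -0.6]
gripper_width: 22.1
```

```bash
cat > fz.py <<'E'
from h import *
s=readout.read_state();c=s['position'];print(c.round(1),s['gripper_width'])
for n in('scene','top'):
  _,d=grab(n)
  P=cloud(n,d)
  m=(d>0)&(abs(P[...,0]-c[0])<70)&(abs(P[...,1]-c[1])<40)&(P[...,2]>200)
  q=P[m];
  for z0 in range(205,300,10):
    w=q[(q[:,2]>=z0)&(q[:,2]<z0+10)]
    if len(w): print(n,z0,len(w),w.min(0).round(),w.max(0).round())
E
python3 fz.py
```

```text
[ 618.2 -180.5  232.6] 22.0970914191227
scene 255 39 [ 603. -193.  258.] [ 642. -175.  265.]
scene 265 109 [ 603. -193.  265.] [ 645. -171.  275.]
scene 275 114 [ 602. -194.  275.] [ 645. -172.  285.]
scene 285 67 [ 603. -193.  285.] [ 646. -184.  294.]
scene 295 59 [ 584. -196.  295.] [ 658. -185.  305.]
top 255 23 [ 595. -180.  258.] [ 633. -167.  265.]
top 265 54 [ 591. -178.  265.] [ 640. -167.  275.]
top 275 59 [ 591. -178.  275.] [ 641. -167.  285.]
top 285 48 [ 591. -177.  286.] [ 633. -167.  295.]
top 295 58 [ 576. -193.  295.] [ 639. -164.  305.]
```

arm_command --increments '[[[0,0,0],[0.1,1.4,0],0],[[0,0,0],[0.1,1.4,0],0],[[0,0,0],[0.1,1.4,0],0],[[0,0,0],[0.1,1.4,-20],0],[[0,0,0],[0.1,1.4,-40],0]]'

```text
clock: 2.8
position: [618.8, -179.0, 192.7]
ee_rot: [0.524, -0.475, -0.522, -0.477]
contact_force: [-0.5, -0.1, -1.0]
gripper_width: 85.3
```

arm_command --increments '[[[0,0,0],[0,0,-15],0],[[0,0,0],[0,0,-30],0],[[0,0,0],[0,0,-42],0],[[0,0,0],[0,0,-42],0],[[0,0,0],[0,0,-42],0]]'

```text
clock: 3.3
position: [619.1, -179.1, 150.9]
ee_rot: [0.524, -0.475, -0.522, -0.477]
contact_force: [0.4, 0.5, 0.6]
gripper_width: 85.2
```

```bash
sed -i 's/>200)/>150)/;s/range(205/range(155/' fz.py; python3 fz.py; python3 -c "
from h import *
go(618.3,-179.1,150,-174.6)
a=cv2.imread('scene_last.png');b=cv2.imread('top_last.png')
A=np.hstack([cv2.resize(a[190:390,130:280],None,fx=2.66,fy=2.66*.9,interpolation=2)[:478,:399],cv2.resize(b[110:310,310:460],None,fx=2.66,fy=2.66*.9,interpolation=2)[:478,:399]]);cv2.imwrite('pics/s2.png',(255*(A/255.)**.6).astype(np.uint8))"
```

```text
[ 619.1 -179.1  150.9] 85.18169214727432
scene 155 59 [ 615. -192.  155.] [ 635. -173.  165.]
scene 165 61 [ 614. -192.  165.] [ 635. -173.  175.]
scene 175 61 [ 613. -192.  175.] [ 635. -173.  185.]
scene 185 197 [ 576. -194.  185.] [ 671. -173.  195.]
scene 195 91 [ 573. -195.  195.] [ 677. -168.  205.]
scene 205 94 [ 572. -195.  205.] [ 677. -167.  215.]
scene 215 66 [ 573. -195.  216.] [ 677. -179.  225.]
scene 225 47 [ 566. -197.  225.] [ 676. -163.  235.]
scene 235 70 [ 551. -199.  235.] [ 689. -168.  245.]
scene 245 130 [ 549. -200.  245.] [ 689. -165.  255.]
scene 255 125 [ 550. -200.  255.] [ 689. -174.  265.]
scene 265 125 [ 552. -200.  265.] [ 689. -158.  275.]
scene 275 220 [ 630. -198.  275.] [ 689. -158.  285.]
scene 285 359 [ 635. -196.  285.] [ 689. -159.  295.]
scene 295 89 [ 648. -188.  295.] [ 685. -162.  305.]
top 155 32 [ 607. -186.  155.] [ 628. -168.  165.]
top 165 29 [ 607. -182.  165.] [ 627. -168.  175.]
top 175 34 [ 607. -180.  175.] [ 625. -168.  185.]
top 185 93 [ 568. -190.  186.] [ 659. -164.  195.]
top 195 32 [ 562. -180.  195.] [ 664. -163.  205.]
top 205 20 [ 561. -178.  205.] [ 573. -171.  215.]
top 215 14 [ 561. -177.  215.] [ 573. -171.  224.]
top 225 9 [ 561. -177.  225.] [ 681. -165.  235.]
top 235 72 [ 550. -181.  235.] [ 685. -159.  245.]
top 245 94 [ 549. -192.  245.] [ 684. -158.  255.]
top 255 118 [ 550. -199.  255.] [ 680. -160.  265.]
top 265 59 [ 550. -173.  265.] [ 603. -160.  275.]
top 275 84 [ 549. -197.  275.] [ 600. -161.  285.]
top 285 301 [ 549. -198.  285.] [ 589. -170.  295.]
top 295 77 [ 550. -195.  295.] [ 583. -170.  305.]
t 3.4 pos [ 619.5 -179.1  151.7] turn [0.   0.38 0.01] shift [-1.2  0.  -1.7] F [-0.3  0.8 -0.5] w 85.5 j [-0.03  0.45 -0.02 -0.   -1.09  0.13]
```

View pics/s2.png

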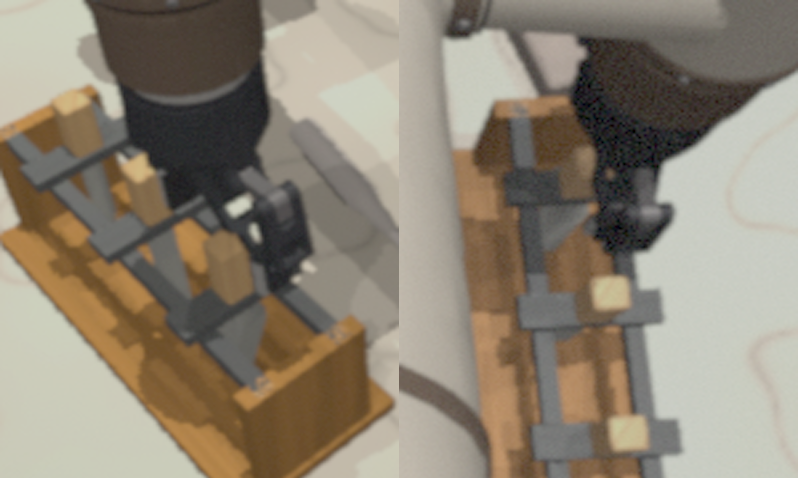

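arm_command --increments '[[[0,0,0],[-0.8,0,-7],0],[[0,0,0],[-0.8,0,-7],0.9],[[0,0,0],[-0.8,0,-7],0.9],[[0,0,0],[-0.8,0,-7],0.9],[[0,0,0],[-0.8,0,-7],0.9]]'

```text
clock: 3.9
position: [618.8, -179.2, 144.9]
ee_rot: [0.525, -0.474, -0.521, -0.478]
contact_force: [0.5, 0.4, -0.5]
gripper_width: 28.3
```

arm_command --increments '[[[0,0,0],[0,0,0],0.9],[[0,0,0],[0,0,0],0.9],[[0,0,0],[0,0,8],0.9],[[0,0,0],[0,0,16],0.9],[[0,0,0],[0,0,16],0.9]]'

```text
clock: 4.4
position: [619.4, -179.3, 162.1]
ee_rot: [0.525, -0.474, -0.521, -0.478]
contact_force: [-0.4, 0.4, -3.2]
gripper_width: 20.9
```

```bash
python3 fz.py|head -20; python3 -c "
from h import *
go(618.3,-179.1,150,-174.6)"
```

```text
[ 619.4 -179.3  162.1] 20.932916192238665
scene 155 482 [ 606. -219.  155.] [ 638. -139.  165.]
scene 165 69 [ 615. -193.  165.] [ 633. -170.  175.]
scene 175 39 [ 612. -193.  176.] [ 633. -172.  185.]
scene 185 41 [ 606. -193.  185.] [ 642. -173.  195.]
scene 195 81 [ 604. -193.  195.] [ 645. -171.  205.]
scene 205 127 [ 604. -193.  205.] [ 646. -171.  215.]
scene 215 45 [ 603. -192.  215.] [ 645. -183.  225.]
scene 225 47 [ 587. -195.  225.] [ 645. -184.  235.]
scene 235 141 [ 576. -196.  235.] [ 667. -163.  245.]
scene 245 121 [ 573. -198.  245.] [ 672. -164.  255.]
scene 255 151 [ 577. -198.  255.] [ 677. -165.  265.]
scene 265 120 [ 602. -198.  265.] [ 682. -162.  275.]
scene 275 209 [ 609. -200.  275.] [ 685. -162.  285.]
scene 285 284 [ 612. -200.  285.] [ 684. -162.  295.]
scene 295 150 [ 632. -197.  295.] [ 663. -166.  305.]
top 155 276 [ 602. -183.  155.] [ 628. -140.  165.]
top 165 24 [ 605. -178.  165.] [ 626. -168.  175.]
top 175 17 [ 607. -171.  176.] [ 624. -168.  184.]
top 185 32 [ 597. -173.  185.] [ 633. -166.  195.]
t 4.5 pos [ 618.6 -179.   160.9] turn [-0.01  0.39  0.02] shift [ -0.3  -0.1 -10.9] F [-0.6 -0.5 -4.4] w 20.6 j [-0.03  0.44 -0.01 -0.   -1.11  0.13]
```

arm_command --increments '[[[0,0,0],[0,0,25],0.9],[[0,0,0],[0,0,55],0.9],[[0,0,0],[0,0,85],0.9],[[0,0,0],[0,0,115],0.9],[[0,0,0],[0,0,138],0.9]]'

```text
clock: 5.0
position: [618.7, -179.0, 300.6]
ee_rot: [0.525, -0.474, -0.521, -0.478]
contact_force: [0.8, -0.2, -3.5]
gripper_width: 21.0
```

arm_command --increments '[[[0,0,-1],[-5,25,5],0.9],[[0,0,-2.5],[-14,65,5],0.9],[[0,0,-4],[-22,110,5],0.9],[[0,0,-5.5],[-31,155,5],0.9],[[0,0,-6.6],[-40,195,5],0.9]]'

```text
clock: 5.5
position: [577.6, 17.8, 305.0]
ee_rot: [-0.496, 0.504, 0.493, 0.507]
contact_force: [-0.2, 0.9, -3.7]
gripper_width: 20.7
```

```bash
python3 -c "
from h import *
go(557,177,302,178.8)"
```

```text
t 5.5 pos [577.6  17.8 305. ] turn [0.02 0.39 0.07] shift [-20.6 159.2  -3. ] F [-0.2  0.9 -3.7] w 20.7 j [ 0.31  0.25  0.06  0.   -1.37 -0.34]
```

arm_command --increments '[[[0,0,0],[-5,40,0],0.9],[[0,0,0],[-10,80,0],0.9],[[0,0,0],[-16,120,0],0.9],[[0,0,0],[-20.6,159.2,-3],0.9],[[0,0,0],[-20.6,159.2,-3],0.9]]'

```text
clock: 6.0
position: [555.8, 181.3, 300.4]
ee_rot: [-0.497, 0.503, 0.495, 0.506]
contact_force: [-0.2, -0.4, -4.2]
gripper_width: 20.6
```

```bash
python3 - <<'E'
from h import *
go(557,177,302,178.8)
for n in('scene','top'):
  im,d=grab(n);P=cloud(n,d);z=P[...,2]
  c=readout.read_state()['position']
  m=(d>0)&(abs(P[...,0]-c[0])<60)&(abs(P[...,1]-c[1])<60)
  for z0 in range(160,300,10):
    w=P[m&(z>=z0)&(z<z0+10)]
    if len(w)>3: print(n,z0,len(w),np.percentile(w,3,0).round(1),np.percentile(w,97,0).round(1))
a=cv2.imread('scene_last.png');b=cv2.imread('top_last.png')
A=cv2.resize(a[120:290,270:420],None,fx=2.66,fy=2.66,interpolation=2)[:450,:399];B=cv2.resize(b[130:300,100:250],None,fx=2.66,fy=2.66,interpolation=2)[:450,:399]
cv2.imwrite('pics/s3.png',(255*(np.hstack([A,B])/255.)**.6).astype(np.uint8))
E
```

```text
t 6.0 pos [555.8 181.3 300.4] turn [-0.03  0.27 -0.22] shift [ 1.2 -4.3  1.6] F [-0.2 -0.4 -4.2] w 20.6 j [ 0.59  0.26  0.07  0.   -1.37 -0.61]
scene 170 25 [541.4 169.2 170.5] [546.9 187.3 179.8]
scene 180 26 [541.5 169.1 180.3] [550.1 187.9 189.5]
scene 190 36 [539.3 169.3 190.5] [552.7 187.6 199.8]
scene 200 34 [541.7 169.4 200.7] [556.5 185.9 209.5]
scene 210 45 [541.  169.5 210.2] [558.8 187.1 219.7]
scene 220 48 [540.2 169.2 220.6] [561.7 184.8 229.3]
scene 230 53 [540.5 169.1 230.4] [565.2 186.6 239.6]
scene 240 68 [540.1 169.  240.5] [567.6 187.  249.8]
scene 250 62 [541.8 169.1 250.8] [570.8 186.1 259.5]
scene 260 58 [550.4 169.  260.4] [573.1 186.  269.8]
scene 270 52 [559.3 168.9 270.4] [575.9 187.1 279.4]
scene 280 140 [549.3 133.7 280.9] [575.5 219.  289.7]
scene 290 363 [546.5 134.2 290.6] [570.2 221.1 298.5]
top 170 22 [537.2 169.7 170.6] [541.7 186.7 179.2]
top 180 24 [537.1 169.3 181.4] [545.2 185.3 189.4]
top 190 28 [537.2 169.2 190.5] [548.2 187.4 199.9]
top 200 30 [537.  169.  200.5] [550.8 185.5 209.9]
top 210 37 [537.  169.  210.6] [552.2 185.9 219.5]
top 220 43 [536.9 168.8 220.2] [556.3 185.1 229.6]
top 230 45 [537.  169.  230.3] [554.6 186.7 239.6]
top 240 41 [536.8 169.  240.8] [551.6 186.5 249.5]
top 250 39 [536.9 168.9 250.8] [550.5 186.2 258.6]
top 260 40 [536.7 169.  260.6] [547.3 185.6 269.4]
top 270 36 [536.5 169.1 270.6] [544.5 187.1 279.5]
top 280 128 [536.8 133.3 281.2] [571.9 192.6 289.6]
top 290 531 [542.4 133.3 291.4] [565.3 181.7 299.1]
```

View pics/s3.png

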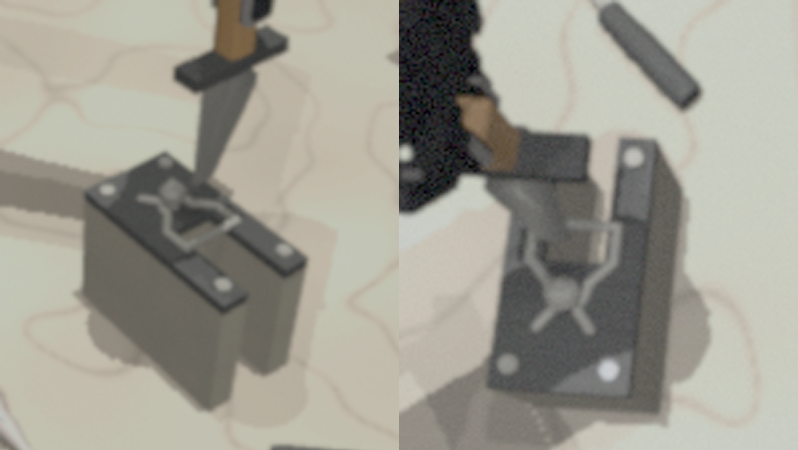

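```bash
python3 - <<'E'
from h import *
go(557,177,302,178.8)
im,d=grab('top');P=cloud('top',d);z=P[...,2]
m=(z>165)&(z<280)&(abs(P[...,0]-537)<6)&(abs(P[...,1]-178)<6)
q=P[m];print('flat',np.percentile(q[:,0],[5,50]),m.sum(),[np.median(q[(q[:,2]>a)&(q[:,2]<a+30),0]).round(1) for a in(170,200,230)])
m=(z>20)&(z<115)&(abs(P[...,1]-178)<12)&(P[...,0]>525)&(P[...,0]<550)
q=P[m];print('wall?',m.sum(),np.percentile(q[:,0],[5,50,95]) if len(q) else 0)
m=(z>118)&(z<124.8+6)&(abs(P[...,1]-178)<25)&(P[...,0]>525)&(P[...,0]<570)
for y0 in range(155,205,5):
  r=P[m&(P[...,1]>=y0)&(P[...,1]<y0+5)];print(y0,np.sort(r[:,0])[-6:].round(1),r[r[:,0].argsort()][-6:,2].round(0))
E
python3 - <<'E'
from h import *
b=cv2.imread('top_last.png');E=1
E
```

```text
t 6.1 pos [556.3 177.9 301.2] turn [ 0.07  0.29 -0.04] shift [ 0.7 -0.9  0.8] F [ 0.1 -0.7 -3.1] w 20.8 j [ 0.59  0.26  0.07  0.   -1.37 -0.61]
flat [537.14627478 537.74304428] 130 [np.float64(537.9), np.float64(537.8), np.float64(537.7)]
wall? 0 0
155 [562.2 564.8 566.5 566.6 568.2 569.2] [126. 123. 123. 123. 124. 126.]
160 [534.  534.  534.2 555.9 555.9 560.8] [125. 124. 124. 129. 129. 130.]
165 [533.8 555.5 555.5 559.1 560.7 560.7] [124. 129. 129. 130. 130. 130.]
170 [556.8 556.8 557.4 558.7 560.7 561.1] [131. 130. 129. 130. 130. 128.]
175 [555.  555.2 556.6 558.6 558.7 560.3] [130. 129. 131. 130. 129. 130.]
180 [534.7 534.9 535.2 555.  556.6 558.3] [125. 124. 123. 129. 130. 130.]
185 [532.9 532.9 533.  534.5 534.8 534.9] [125. 125. 124. 125. 124. 124.]
190 [532.4 532.6 532.6 534.1 534.3 534.6] [125. 125. 125. 126. 125. 124.]
195 [544.8 545.7 546.2 546.9 548.2 548.2] [124. 121. 126. 123. 125. 125.]
200 [546.  547.4 548.3 548.6 550.1 550.6] [126. 127. 124. 130. 124. 129.]
```

arm_command --increments '[[[0,0,0],[0,-0.9,-15],0.9],[[0,0,0],[0,-0.9,-32],0.9],[[0,0,0],[0,-0.9,-48],0.9],[[0,0,0],[0,-0.9,-62],0.9],[[0,0,0],[0,-0.9,-62],0.9]]'

```text
clock: 6.65
position: [555.4, 174.2, 237.1]
ee_rot: [-0.495, 0.507, 0.493, 0.505]
contact_force: [-0.7, 0.7, -4.1]
gripper_width: 20.8
```

```bash
python3 - <<'E'
from h import *
go(556.5,177,240,178.8)
a,d=grab('scene');b,_=grab('top')
A=cv2.resize(a[150:280,290:400],None,fx=3.6,fy=3.6,interpolation=2)[:450,:396];B=cv2.resize(b[160:290,120:230],None,fx=3.6,fy=3.6,interpolation=2)[:450,:396]
cv2.imwrite('pics/s4.png',(255*(np.hstack([A,B])/255.)**.6).astype(np.uint8))
E
```

```text
t 6.65 pos [555.4 174.2 237.1] turn [0.2  0.04 0.17] shift [1.1 2.8 2.9] F [-0.7  0.7 -4.1] w 20.8 j [ 0.58  0.29 -0.05  0.   -1.23 -0.61]
```

View pics/s4.png

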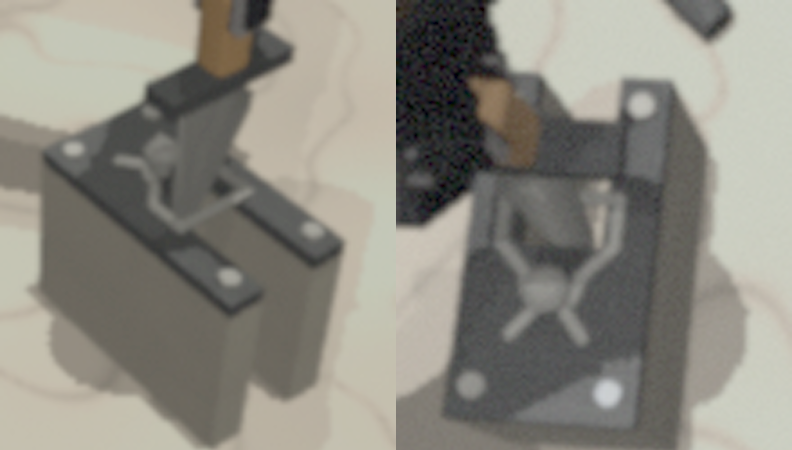

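The blade is inside the loop in both views: the top view shows it at about (555,225), between the pin at (545,288) and the cross wire. Pushing down now.

arm_command --increments '[[[0,0,0],[1,2,-5],0.9],[[0,0,0],[1,2,-12],0.9],[[0,0,0],[1,2,-19],0.9],[[0,0,0],[1,2,-26],0.9],[[0,0,0],[1,2,-33],0.9]]'

```text
clock: 7.25
position: [556.2, 176.6, 206.2]
ee_rot: [-0.496, 0.506, 0.493, 0.505]
contact_force: [-5.2, -0.4, 1.5]
gripper_width: 21.0
```

arm_command --increments '[[[0,0,0],[0,0,-5],0.9],[[0,0,0],[0,0,-12],0.9],[[0,0,0],[0,0,-18],0.9],[[0,0,0],[0,0,-24],0.9],[[0,0,0],[0,0,-30],0.9]]'

```text
clock: 7.75
position: [557.0, 176.9, 175.8]
ee_rot: [-0.496, 0.505, 0.493, 0.506]
contact_force: [-0.3, -0.1, -3.0]
gripper_width: 21.1
```

```bash
cat > eye.py <<'E'
from h import *
go(556.5,177,156,178.8)
for n in('scene','top'):
  im,d=grab(n);P=cloud(n,d);z=P[...,2]
  m=(z>139)&(z<152)&(abs(P[...,1]-178)<15)&(abs(P[...,0]-511)<15);print(n,'head',np.median(P[m],0).round(1),m.sum())
  m=(z>127.5)&(z<137)&(abs(P[...,1]-178)<30)&(P[...,0]>540)&(P[...,0]<640)
  q=P[m];print('wire x',np.percentile(q[:,0],[2,25,50,75,98]).round(1),m.sum())
  m=(z>140)&(z<185)&(abs(P[...,1]-178)<50)&(P[...,0]>530)&(P[...,0]<600);print('bar z',np.percentile(P[m][:,2],[5,50,95]).round(1))
E
python3 eye.py
```

```text
t 7.75 pos [557.  176.9 175.8] turn [0.13 0.24 0.09] shift [ -0.5   0.1 -19.8] F [-0.3 -0.1 -3. ] w 21.1 j [ 0.59  0.34 -0.14  0.   -1.09 -0.61]
scene head [514.5 174.3 143.6] 46
wire x [547.1 563.3 573.6 578.8 610. ] 153
bar z [148.2 170.1 181.1]
top head [510.2 177.7 144.6] 135
wire x [540.1 542.  544.8 547.6 608.1] 59
bar z [154.6 170.5 176.2]
```

```bash
python3 - <<'E'
from h import *
a=cv2.imread('scene_last.png');b=cv2.imread('top_last.png')
A=cv2.resize(a[150:280,290:400],None,fx=3.6,fy=3.6,interpolation=2)[:450,:396];B=cv2.resize(b[160:290,120:230],None,fx=3.6,fy=3.6,interpolation=2)[:450,:396]
cv2.imwrite('pics/s5.png',(255*(np.hstack([A,B])/255.)**.6).astype(np.uint8))
E
```

```text
(no output)
```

View pics/s5.png

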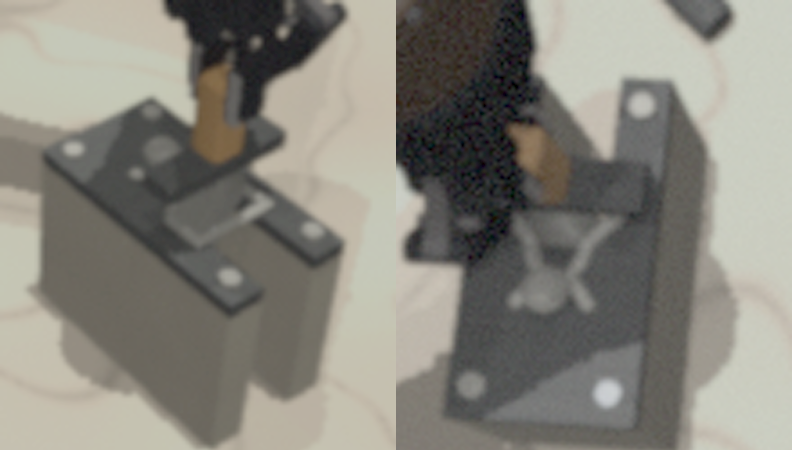

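arm_command --increments '[[[0,0,0],[0,0,-6],0.9],[[0,0,0],[0,0,-12],0.9],[[0,0,0],[0,0,-19],0.9],[[0,0,0],[2,0,-19],0.9],[[0,0,0],[4,0,-19],0.9]]'

```text
clock: 8.35
position: [560.6, 176.5, 155.6]
ee_rot: [-0.496, 0.506, 0.493, 0.505]
contact_force: [0.2, 1.1, -3.9]
gripper_width: 20.7
```

```bash
python3 eye.py; python3 - <<'E'
from h import *
a=cv2.imread('scene_last.png');b=cv2.imread('top_last.png')
A=cv2.resize(a[150:280,290:400],None,fx=3.6,fy=3.6,interpolation=2)[:450,:396];B=cv2.resize(b[160:290,120:230],None,fx=3.6,fy=3.6,interpolation=2)[:450,:396]
cv2.imwrite('pics/s6.png',(255*(np.hstack([A,B])/255.)**.6).astype(np.uint8))
E
```

```text
t 8.35 pos [560.6 176.5 155.6] turn [0.22 0.08 0.1 ] shift [-4.1  0.5  0.4] F [ 0.2  1.1 -3.9] w 20.7 j [ 0.58  0.36 -0.16  0.   -1.05 -0.61]
scene head [516.1 175.  143.1] 55
wire x [569.1 578.9 582.2 585.4 609.8] 119
bar z [142.6 150.9 178.8]
top head [510.1 178.  144.3] 134
wire x [540.2 543.1 548.4 580.3 605.1] 124
bar z [141.6 152.4 174.3]
```

View pics/s6.png

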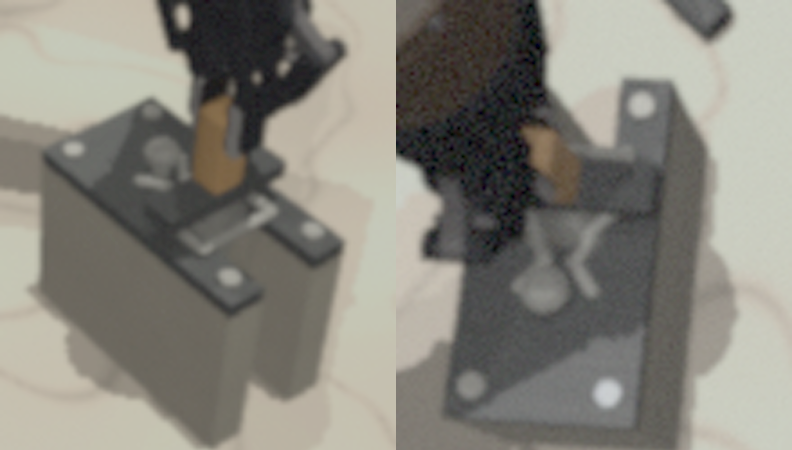

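arm_command --increments '[[[0,0,0],[-4,0,0],0.9],[[0,0,0],[-4,0,20],0.9],[[0,0,0],[-4,0,45],0.9],[[0,0,0],[-4,0,75],0.9],[[0,0,0],[-4,0,105],0.9]]'

```text
clock: 8.95
position: [556.7, 176.6, 262.4]
ee_rot: [-0.496, 0.506, 0.493, 0.506]
contact_force: [1.0, 0.0, -3.4]
gripper_width: 20.7
```

arm_command --increments '[[[0,0,0],[0,0,20],0.9],[[0,0,0],[0,0,40],0.9],[[0,0,0],[0,0,50],0.9],[[0,0,1],[5,-25,50],0.9],[[0,0,2],[12,-60,50],0.9]]'

```text
clock: 9.45
position: [568.4, 117.4, 312.3]
ee_rot: [0.505, -0.496, -0.503, -0.496]
contact_force: [0.9, -1.1, -4.0]
gripper_width: 21.0
```

```bash
python3 - <<'E'
from h import *
go(618.5,-179.1,302,-174.6)
a,_=grab('scene');b,_=grab('top')
A=cv2.resize(a[130:280,280:400],None,fx=3.3,fy=3.3,interpolation=2)[:450,:396];B=cv2.resize(b[160:290,120:230],None,fx=3.6,fy=3.6,interpolation=2)[:450,:396]
cv2.imwrite('pics/s7.png',(255*(np.hstack([A,B])/255.)**.6).astype(np.uint8))
E
```

```text
t 9.45 pos [568.4 117.4 312.3] turn [0.12 0.17 4.5 ] shift [  50.1 -296.5  -10.3] F [ 0.9 -1.1 -4. ] w 21.0 j [ 0.48  0.25  0.08  0.   -1.4  -0.47]
```

View pics/s7.png

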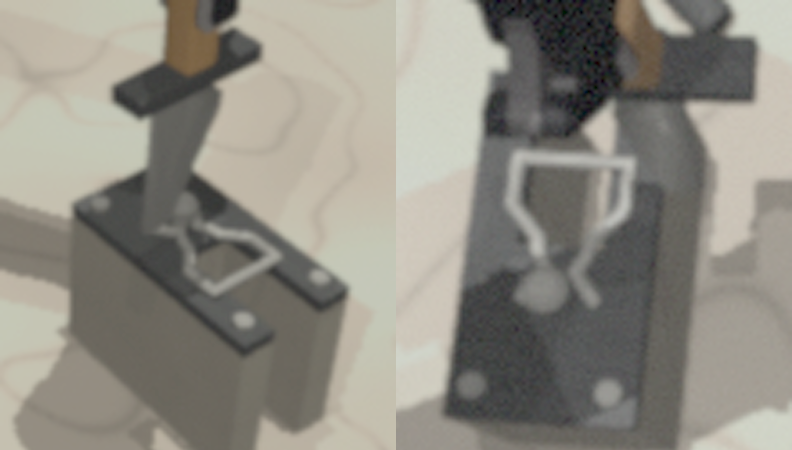

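The clip is off the pin. In the top view the cross wire is at about (575,160), roughly 20 mm further along +x, and the pinch is past the head at (543,288). Returning to the rack.

arm_command --increments '[[[0,0,1],[7,-40,-3],0.9],[[0,0,2],[15,-85,-5],0.9],[[0,0,3],[22,-130,-5],0.9],[[0,0,4],[30,-175,-5],0.9],[[0,0,4.5],[37,-220,-5],0.9]]'

```text
clock: 10.05
position: [605.5, -107.6, 306.6]
ee_rot: [0.523, -0.478, -0.52, -0.477]
contact_force: [1.6, 0.7, -3.2]
gripper_width: 20.6
```

arm_command --increments '[[[0,0,0],[5,-30,0],0.9],[[0,0,0],[10,-60,0],0.9],[[0,0,0],[12.8,-76.5,0],0.9],[[0,0,0],[12.8,-76.5,0],0.9],[[0,0,0],[12.8,-76.5,0],0.9]]'

```text
clock: 10.55
position: [618.1, -183.5, 306.0]
ee_rot: [0.522, -0.478, -0.521, -0.477]
contact_force: [0.6, 0.6, -3.4]
gripper_width: 20.4
```

```bash
python3 - <<'E'
from h import *
for n in('scene','top'):
  im,d=grab(n);P=cloud(n,d);z=P[...,2]
  for z0 in range(160,300,20):
    m=(d>0)&(abs(P[...,0]-618)<60)&(abs(P[...,1]+179)<60)&(z>=z0)&(z<z0+20);w=P[m]
    if len(w)>5: print(n,z0,len(w),np.percentile(w,3,0).round(1),np.percentile(w,97,0).round(1))
go(618.5,-179.1,302,-174.6)
E
```

```text
scene 160 18 [ 601.9 -194.5  173.9] [ 608.  -178.6  179.8]
scene 180 59 [ 604.3 -194.7  181.1] [ 612.8 -176.7  198.7]
scene 200 89 [ 604.  -194.9  200.6] [ 618.9 -177.   219.2]
scene 220 105 [ 603.8 -194.8  221.2] [ 625.5 -176.3  239.8]
scene 240 125 [ 605.  -195.   241.1] [ 631.4 -175.8  259.4]
scene 260 119 [ 614.4 -194.3  260.7] [ 637.3 -175.6  279.2]
scene 280 436 [ 619.2 -229.7  282.2] [ 638.  -144.5  299.9]
top 160 14 [ 598.5 -191.5  175.7] [ 601.3 -175.2  179.3]
top 180 52 [ 598.1 -192.5  182. ] [ 606.4 -174.9  199. ]
top 200 76 [ 598.1 -192.2  200.1] [ 612.4 -174.1  219.6]
top 220 96 [ 598.3 -192.5  220.5] [ 618.1 -173.9  239.8]
top 240 99 [ 598.  -192.3  240.9] [ 618.2 -174.   259.2]
top 260 99 [ 598.1 -193.4  260.9] [ 611.2 -174.5  279.1]
top 280 218 [ 598.4 -197.6  283.1] [ 621.6 -138.4  299.4]
t 10.65 pos [ 618.2 -182.9  306.6] turn [0.19 0.09 0.28] shift [ 0.3  3.8 -4.6] F [ 0.3 -0.6 -4. ] w 21.1 j [-0.04  0.37  0.24  0.   -1.43  0.12]
```

arm_command --increments '[[[0,0,0.3],[0.5,3.8,0],0.9],[[0,0,0.3],[0.5,3.8,0],0.9],[[0,0,0.3],[0.5,3.8,-25],0.9],[[0,0,0.3],[0.5,3.8,-50],0.9],[[0,0,0.3],[0.5,3.8,-75],0.9]]'

```text
clock: 11.15
position: [618.8, -178.3, 231.1]
ee_rot: [0.525, -0.476, -0.522, -0.475]
contact_force: [0.6, -1.1, -4.0]
gripper_width: 20.9
```

arm_command --increments '[[[0,0,0],[0,0,-20],0.9],[[0,0,0],[0,0,-40],0.9],[[0,0,0],[0,0,-60],0.9],[[0,0,0],[0,0,-75],0.9],[[0,0,0],[0,0,-75],0.9]]'

```text
clock: 11.65
position: [617.2, -177.3, 153.5]
ee_rot: [-0.523, 0.477, 0.524, 0.474]
contact_force: [-0.8, -0.4, -3.9]
gripper_width: 21.2
```

```bash
python3 - <<'E'
from h import *
go(618.5,-179.1,145,-174.6)
P=cloud('top',grab('top')[1]);z=P[...,2]
m=(z>140)&(z<170)&(abs(P[...,0]-618)<25)&(abs(P[...,1]+179)<60);print(m.sum(),np.percentile(P[m],[3,50,97],0).round(1))
E
```

```text
t 11.65 pos [ 617.2 -177.3  153.5] turn [ 0.13 -0.17 -0.12] shift [ 1.3 -1.8 -8.5] F [-0.8 -0.4 -3.9] w 21.2 j [-0.03  0.45 -0.02  0.   -1.1   0.12]
387 [[ 600.2 -176.2  141.4]
 [ 610.2 -152.9  150.1]
 [ 623.8 -133.   163.7]]
```

arm_command --increments '[[[0,0,0],[0.5,-1.5,-4],0.9],[[0,0,0],[0.5,-1.5,-7],0.9],[[0,0,0],[0.5,-1.5,-8.5],0.9],[[0,0,0],[0.5,-1.5,-9],0.9],[[0,0,0],[0.5,-1.5,-9],0.9]]'

```text
clock: 12.2
position: [618.9, -179.3, 146.5]
ee_rot: [0.524, -0.476, -0.523, -0.475]
contact_force: [-0.3, -0.7, -5.0]
gripper_width: 20.7
```

arm_command --increments '[[[0,0,0],[0,0,-2],0.9],[[0,0,0],[0,0,-3],0.9],[[0,0,0],[0,0,-3.5],0.9],[[0,0,0],[0,0,-3.5],0.9],[[0,0,0],[0,0,-3.5],0.9]]'

```text
clock: 12.7
position: [619.3, -179.3, 145.2]
ee_rot: [0.525, -0.476, -0.522, -0.475]
contact_force: [-2.5, 2.0, 5.3]
gripper_width: 20.6
```

Contact with the rails: the vertical force has turned to +5 N. Releasing and retreating.

arm_command --increments '[[[0,0,0],[0,0,0],0.5],[[0,0,0],[0,0,0],0],[[0,0,0],[0,0,0],0],[[0,0,0],[0,0,0],0],[[0,0,0],[0,0,0],0]]'

```text
clock: 13.2
position: [619.3, -179.4, 145.0]
ee_rot: [0.525, -0.476, -0.522, -0.475]
contact_force: [0.0, -0.3, 0.5]
gripper_width: 85.7
```

arm_command --increments '[[[0,0,0],[0,0,20],0],[[0,0,0],[0,0,45],0],[[0,0,0],[0,0,75],0],[[0,0,0],[0,0,105],0],[[0,0,0],[0,0,130],0]]'

```text
clock: 13.7
position: [619.6, -179.6, 276.9]
ee_rot: [0.526, -0.475, -0.522, -0.475]
contact_force: [0.2, 0.6, -0.1]
gripper_width: 85.3
```

arm_command --increments '[[[0,0,0],[-20,-30,0],0],[[0,0,0],[-50,-65,0],0],[[0,0,0],[-80,-95,0],0],[[0,0,0],[-100,-120,0],0],[[0,0,0],[-100,-120,0],0]]'

```text
clock: 14.2
position: [517.2, -302.1, 277.4]
ee_rot: [0.525, -0.477, -0.52, -0.476]
contact_force: [-0.1, -0.3, -0.5]
gripper_width: 85.4
```

```bash
python3 - <<'E'
from h import *
go(0,0,0,-174.6)
for n in('scene','top'):
  im,d=grab(n);P=cloud(n,d);z=P[...,2]
  m=(z>186)&(z<205)&(abs(P[...,0]-618)<30)&(abs(P[...,1]+179)<30);q=P[m];print(n,'handle',len(q),np.median(q,0).round(1) if len(q) else 0)
  m=(z>136)&(z<150)&(abs(P[...,0]-618)<30)&(abs(P[...,1]+179)<60);print('bar',m.sum(),cv2.minAreaRect(P[m][:,:2].astype(np.float32)) if m.any() else 0,np.percentile(P[m][:,2],[5,50,95]).round(1))
a=cv2.imread('scene_last.png');b=cv2.imread('top_last.png')
A=cv2.resize(a[140:380,120:400],None,fx=1.5,fy=1.5,interpolation=2);B=cv2.resize(b[150:310,120:220],None,fx=2.25,fy=2.25,interpolation=2)
cv2.imwrite('pics/s8.png',(255*(np.hstack([A,B])/255.)**.6).astype(np.uint8))
E
```

```text
t 14.2 pos [ 517.2 -302.1  277.4] turn [0.3  0.23 0.08] shift [-517.2  302.1 -277.4] F [-0.1 -0.3 -0.5] w 85.4 j [-0.26  0.3   0.06  0.   -1.33  0.35]
scene handle 184 [ 623.9 -182.   192. ]
bar 617 ((621.94970703125, -180.67849731445312), (25.886940002441406, 90.77664947509766), 5.16042423248291) [137.4 140.8 145.3]
top handle 139 [ 617.5 -175.6  193. ]
bar 331 ((615.9818115234375, -160.87570190429688), (24.609878540039062, 53.14143371582031), 5.234564304351807) [138.9 141.5 144.6]
```

View pics/s8.png

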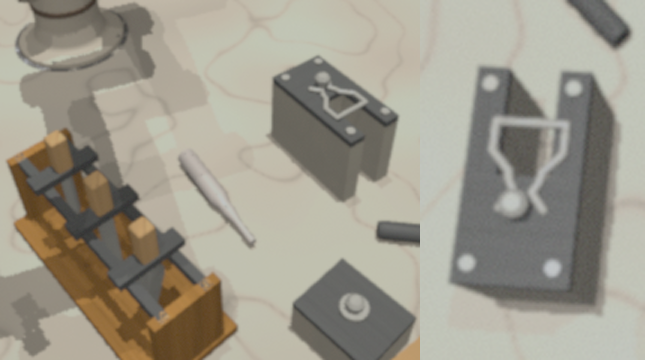

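```bash
python3 - <<'E'
from h import *
for n in('scene','top'):
  P=cloud(n,np.load(n+'_d.npy'));z=P[...,2]
  m=(z>127.5)&(z<138)&(P[...,0]>560)&(P[...,0]<600)&(abs(P[...,1]-178)<18);q=P[m]
  print(n,m.sum(),np.percentile(q[:,0],[5,50,95]).round(1),np.polyfit(q[:,1]-178,q[:,0],1).round(3))
E
```

```text
scene 43 [577.2 580.6 583.3] [5.00000e-03 5.80428e+02]
top 80 [572.9 575.6 579.1] [3.20000e-02 5.75762e+02]
```

```bash
python3 -c "
from bench import arm
print(arm.job_done())"
```

```text
the job is handed in; nothing more can be done
None
```

The wedge spread the clip and pushed it right off the pin. The wedge is back in its rack slot and the job is handed in; no verdict was reported.

**What I did:** I gripped the wedge by its handle at the rack's +x slot and lowered the blade through the loop, with its flat face beside the notch wall. Near the bottom of the push I also moved the wedge about 4 mm along +x to carry the clip further. I hung the wedge back until the force showed the rails taking its weight, then let go and backed the arm away.

**Last checks (clock about 14 s of 54 s):**
- **Clip:** its cross wire lies about 17–20 mm further along +x than at the start, against the 12 mm needed. The final picture shows the pinch past the pin head.
- **Wedge:** it hangs upright, with the top of the cross bar at 141–142 mm and the top of the handle at about 193 mm. Both match the heights measured before I picked it up.
- **Robot:** the gripper is open and clear of everything, with about 0 N on the tool.

**Disagreements:**
- **Fingertip height:** both cameras put the fingertips about 25 mm above the reported TCP. I therefore gripped only about the top 23 mm of the handle, and it held.
- **Lateral position:** the two cameras differ by about 5 mm in x on the clip's cross wire and about 6 mm in x and y on the wedge handle. That is more than the stated 2 mm, but too little to change either result.

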